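Put away the day's retained samples

TASK

Put the retained samples away: pull the sample cabinet's drawer fully out, lay both berry packs flat and lid up on the drawer floor, then slide the drawer fully shut without slamming it. Also, before or after, lay every juice bottle on its side in the white notched cradle, one to a notch, resting on both bars, base towards the stop board and cap out at the open end. Leave the basket and the tape dispenser where they are.

Things in the scene. Friction and masses are not known exactly. Their poses are not given: they have to be found in the camera images.
- bottle1: Square juice bottle, 120 mm tall, about 170 g: body 44 x 44 mm and 88 mm high, dark juice, paper label band; round neck and 26 mm white cap above it (cap 100 to 120 mm up). Origin: centre of the base; z runs from base to cap; x and y are square to the flat sides. Stands upright on the table at the start. 2 to 4 of the four bottles are present.
- bottle2: Square juice bottle, 120 mm tall, about 170 g: body 44 x 44 mm and 88 mm high, dark juice, paper label band; round neck and 26 mm white cap above it (cap 100 to 120 mm up). Origin: centre of the base; z runs from base to cap; x and y are square to the flat sides. Stands upright on the table at the start. 2 to 4 of the four bottles are present.
- bottle3: Square juice bottle, 120 mm tall, about 170 g: body 44 x 44 mm and 88 mm high, dark juice, paper label band; round neck and 26 mm white cap above it (cap 100 to 120 mm up). Origin: centre of the base; z runs from base to cap; x and y are square to the flat sides. Stands upright on the table at the start. 2 to 4 of the four bottles are present.
- bottle4: Square juice bottle, 120 mm tall, about 170 g: body 44 x 44 mm and 88 mm high, dark juice, paper label band; round neck and 26 mm white cap above it (cap 100 to 120 mm up). Origin: centre of the base; z runs from base to cap; x and y are square to the flat sides. Stands upright on the table at the start. 2 to 4 of the four bottles are present.
- pack1: Closed clear clamshell pack of berries, 90 mm (its x) by 56 mm (its y) by 40 mm high, rigid, about 150 g, paper label on the lid. Origin: centre of the underside, z up through the lid. Starts lying flat on the table.
- pack2: Closed clear clamshell pack of berries, 90 mm (its x) by 56 mm (its y) by 40 mm high, rigid, about 150 g, paper label on the lid. Origin: centre of the underside, z up through the lid. Starts lying flat on the table.
- cradle: Fixed cradle: steel base plate 110 x 294 mm, 8 mm thick, two white notched bars across it (along its y), and a white stop board, 75 mm high, along one long side (x -62 to -56 mm). Origin: centre of the underside on the table; z up; x points from the stop board to the open end where the caps go. Bars at x -36 to -24 and 30 to 40 mm; between them is free room for fingers.
- notch1 (a point): Middle of cradle notch 1, 52 mm wide, at cradle y = -111 mm: the point 52 mm above the table where a lying bottle's axis passes, midway along its 88 mm body; axes as the cradle's. The notch floor is 22 mm below it, the teeth's tops 8 mm below it. A bottle lying right has its base centre at x = -44 mm here and its z along x; bars at x -36 to -24 and 30 to 40 mm.
- notch2 (a point): Middle of cradle notch 2, 52 mm wide, at cradle y = -37 mm: the point 52 mm above the table where a lying bottle's axis passes, midway along its 88 mm body; axes as the cradle's. The notch floor is 22 mm below it, the teeth's tops 8 mm below it. A bottle lying right has its base centre at x = -44 mm here and its z along x; bars at x -36 to -24 and 30 to 40 mm.
- notch3 (a point): Middle of cradle notch 3, 52 mm wide, at cradle y = 37 mm: the point 52 mm above the table where a lying bottle's axis passes, midway along its 88 mm body; axes as the cradle's. The notch floor is 22 mm below it, the teeth's tops 8 mm below it. A bottle lying right has its base centre at x = -44 mm here and its z along x; bars at x -36 to -24 and 30 to 40 mm.
- notch4 (a point): Middle of cradle notch 4, 52 mm wide, at cradle y = 111 mm: the point 52 mm above the table where a lying bottle's axis passes, midway along its 88 mm body; axes as the cradle's. The notch floor is 22 mm below it, the teeth's tops 8 mm below it. A bottle lying right has its base centre at x = -44 mm here and its z along x; bars at x -36 to -24 and 30 to 40 mm.
- cabinet_drawer0 (a joint): How far out the drawer of the low grey sample cabinet (fixed, 200 mm deep, 250 mm wide, 100 mm high) is, m: 0 shut, 0.134 fully out. It starts a little ajar (0.02 to 0.06). It slides with about 4 N of friction and stays where it is left.
- cabinet_drawer0_handle (a point): Middle of the drawer's handle, 62 mm above the table: level steel bar 11 mm thick, 120 mm long along y, 35 mm before the drawer's front, posts 51 mm either side. z up, x to the cabinet's back (drawer comes out to -x). From here the drawer's floor is at z -40 mm, inside x 56 to 211, y -104 to 104 mm (x 56 to 184 uncovered when fully out); front panel's top z 26, walls' z 16, cabinet's z 38 mm.
- basket: Bystander: white berry basket with a red rim, full of berries, 170 x 120 x 78 mm. Origin: centre of the underside.
- tape: Bystander: desktop tape dispenser, 50 x 120 mm, 92 mm high. Origin: centre of the underside.
There are look-alikes about, which are no part of the job. Leave any yellow look-alike of the pack2 alone.

How it is judged:
By the outcome, as a careful person would: the job done as asked, in the order asked, and still so for the second after the job is handed in, with the robot touching nothing.
Of bottle1, bottle2, bottle3, bottle4 only 2 to 4 are there at a start; the rules pass over those that are not, and their reading is None.
At some moment in a run one of pack1, pack2 may be knocked a few centimetres aside while the robot is not near it.
Once in a run the grip may slacken for a moment while it holds something.
It also fails if it takes over 210 s, if anything falls off the work surface, if the arm or the gripper's body presses on something with over 40 N, if the wrist force passes 120 N, or if a joint passes its speed limit or range.

ROBOT

A 7-joint arm with a two-finger parallel gripper is mounted at the origin on the work surface. World frame = base frame: x ahead of the robot, y to its left, z up, the work surface at z = 0. Lengths are in m, angles in rad, forces in N, time in s.
With the tool pointing down it reaches from about 0.4 to 0.875 m from the base axis. Payload 6.5 kg.
Tool frame: the origin (TCP) lies at the very end of the fingers, on their centre line; the grasp point (between the pads) lies 19 mm behind it; z points along the fingers, y is the line along which they close (so a half turn about z gives the same grasp; the last joint's range is limited). The gripper opens to 88 mm and grips with 3 to 60 N. Pads are 18 mm wide; open, the fingers measure 123 mm over their backs; the gripper's body (75 mm by 187 mm) begins 45 mm behind the grasp point.
Start: joints at [1.09, 0.536, -0.004, 1.538, 0.003, 1.067, -0.071], TCP at [0.262, -0.595, 0.203] pointing down, gripper open.
Joint ranges: [-2.7, 2.7], [-0.37, 2.16], [-1.27, 1.26], [0.24, 2.4], [-1.31, 4.45], [0.19, 1.91], [-2.76, 2.76]. Speed limits (rad/s): [2.39, 2.39, 3.14, 3.14, 3.14, 3.14, 3.14].

INTERFACE

Orientations are given as [roll, pitch, yaw] about the fixed x, y, z axes, in that order (R = Rz(yaw) Ry(pitch) Rx(roll)).
In Python, from workcell import robot gives the robot as it stands. Calls block until the motion is done:
- robot.move_pose(position, orientation): joint-space move of the TCP to a pose.
- robot.movel(position, rotation=None, v=0.15, threshold=None): straight line of the TCP; rotation=None keeps the orientation; v is the mean speed in m/s. With threshold (N) it stops when the force on the tool has changed by that much, and returns True; else False.
- robot.set_joints(angles): joint-space move.
- robot.open_gripper() and robot.gripper_close(grasp_force=None): open the fingers fully, or close them until they stop; grasp_force is the grip in N (None keeps the last).
- robot.pause(seconds).
- robot.solve_ik(position, orientation): joint angles nearest the present ones, or None.
- robot.camera(name): name is "scene" or "top" or "wrist"; returns (picture, depth): 420x560x3 uint8, red, green, blue; 420x560 float32, m along the optical axis (not along the pixel's ray), 0 where there is no reading.
- robot.camera_params(name): a dict with "camera_matrix" (3x3 intrinsics, pixels), "R" (3x3) and "t" (3): a world point X has camera coordinates R X + t. Camera axes: x right, y down, z forward; pixel columns grow to the right and rows downward; lengths in m; the calibration is good to about 2 mm. A picture is of the moment at which its call begins: read the wrist's pose just before it. camera_params takes no time and is no camera call; for the wrist camera it gives the pose at the moment of the call.
A pose or a line that the arm cannot do raises robot.MotionError and nothing moves.
- robot.sign_off(): hands the job in; it is judged then, once.
Readings, each from a call of its own:
- robot.current_t(): time.
- robot.current_q(): joint angles.
- robot.current_dq(): joint speeds.
- robot.current_effort(): joint torques, N m.
- robot.current_position(): TCP position.
- robot.current_tool_rot(): TCP orientation.
- robot.current_ft_force(): force on the tool from outside, world axes, zero at the start.
- robot.current_ft_torque(): the same for the moment, N m.
- robot.current_gripper_width(): finger opening in m.
- robot.current_finger_force(): force on a finger pad.
Only numpy, scipy, OpenCV 4.12 (cv2) and the standard library are available. Lean on these libraries where they do the work, as an engineer would, in place of code of your own. Each camera call takes 0.05 s, during which the arm holds its last target. There are 200 camera calls.

## Working session

There is one attempt and no reset: what is moved stays moved. The work goes in short steps, each a Python script; the robot and the scene stay as the last script left them, time stands still between calls to the robot, and variables do not carry over. Pictures are saved under pics/ and viewed, at most 14 in all, crops included, and the job is handed in when it is done.

```bash
ls; mkdir -p pics; python3 - <<'E'
from workcell import robot
import cv2,numpy as np
for n in ("top","scene"):
    p,d=robot.camera(n); cv2.imwrite(f"pics/{n}0.png",cv2.resize(p[:,:,::-1],(800,600)))
    np.savez(f"pics/{n}0.npz",p=p,d=d,**robot.camera_params(n)); c=robot.camera_params(n); print(n,c)
print(robot.current_position(),robot.current_tool_rot(),robot.current_t())
E
```

```text
pics
top {'camera_matrix': array([[497.11294261,   0.        , 280.11278969],
       [  0.        , 497.11294261, 203.09311992],
       [  0.        ,   0.        ,   1.        ]]), 'R': array([[ 3.25808698e-04, -9.99706358e-01, -2.42299923e-02],
       [-9.85984710e-01,  3.72127246e-03, -1.66794198e-01],
       [ 1.66835386e-01,  2.39447449e-02, -9.85693970e-01]]), 't': array([0.0246355 , 0.58781871, 1.37053977])}
scene {'camera_matrix': array([[539.78974035,   0.        , 279.76321064],
       [  0.        , 539.78974035, 212.77606408],
       [  0.        ,   0.        ,   1.        ]]), 'R': array([[ 0.60518159,  0.79585872, -0.01908242],
       [ 0.4774471 , -0.38202938, -0.79126343],
       [-0.63702395,  0.46974722, -0.61117759]]), 't': array([-0.36557924, -0.23963171,  1.81536053])}
[ 0.26171975 -0.59436441  0.20216101] [-3.14012030e+00  8.88763839e-05  4.14851318e-01] 0.1
```

View pics/top0.png

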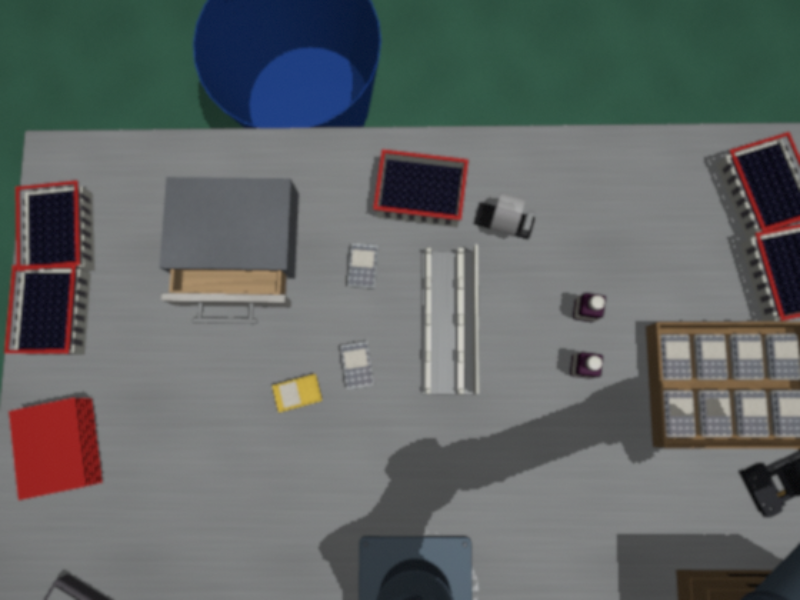

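View pics/scene0.png

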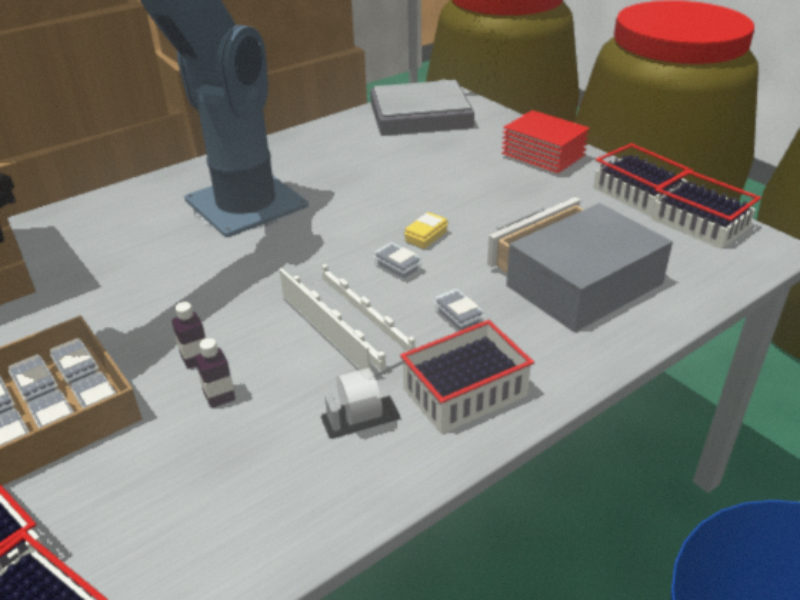

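Top view (800-px scale): two bottles with caps at (596,301) and (594,361). Packs at (362,266) and (356,364), yellow look-alike at (297,392). Cradle at (450,320) with the stop board on the right. Drawer handle at (224,318). Next I'll measure these with the depth cloud.

```bash
cat > h.py <<'E'
import numpy as np,cv2
from workcell import robot
def cloud(p,d,c):
    K=c["camera_matrix"];v,u=np.mgrid[:d.shape[0],:d.shape[1]]
    P=np.stack([(u-K[0,2])/K[0,0]*d,(v-K[1,2])/K[1,1]*d,d],-1)
    W=(P-c["t"])@c["R"]; W[d<=0]=np.nan
    return W
def shot(n):
    c=robot.camera_params(n);p,d=robot.camera(n);return p,cloud(p,d,c),c
def rect(W,u0,u1,v0,v1,z0,z1):  # 800x600 px window -> minAreaRect of points in z band (mm)
    s=W[int(v0*.7):int(v1*.7),int(u0*.7):int(u1*.7)].reshape(-1,3)
    s=s[(s[:,2]>z0)&(s[:,2]<z1)]
    r=cv2.minAreaRect((s[:,:2]*1000).astype(np.float32))
    return len(s),np.round(r[0],1),np.round(r[1],1),round(r[2],1),np.round(np.median(s,0)*1000,1)
E
python3 - <<'E'
from h import *
f=np.load("pics/top0.npz");W=cloud(f["p"],f["d"],f)
for n,a in dict(table=(380,420,400,430,-.02,.02),cap1=(570,615,285,325,.112,.13),cap2=(570,615,345,380,.112,.13),body1=(560,620,280,325,.05,.13),body2=(560,620,340,390,.05,.13),
 packA=(335,390,235,300,.03,.055),packB=(330,385,335,395,.03,.055),yel=(262,330,365,420,.03,.055),board=(460,490,235,400,.066,.085),bars=(415,470,235,400,.033,.06),bar1=(415,440,235,400,.038,.06),
 base=(415,470,235,400,.004,.016),cab=(150,310,165,290,.09,.12),front=(155,300,285,310,.08,.1),handle=(180,270,305,330,.045,.075),basket=(365,480,140,230,.07,.09),tape=(465,545,185,245,.03,.11)).items(): 
    try: print(n,*rect(W,*a))
    except Exception as e: print(n,e)
c=cv2.resize(f["p"][195:285,385:440,::-1],None,fx=6,fy=6,interpolation=2)
d=cv2.resize(f["p"][160:300,200:350,::-1],None,fx=3.6,fy=3.6,interpolation=2)
o=np.zeros((560,800,3),np.uint8);o[:504,:540]=d;c=c[:,:260];o[:540,540:]=c;cv2.imwrite("pics/crop.png",o)
E
```

```text
table 582 [343.1  26.6] [78.  56.9] 89.9 [ 3.43e+02  2.78e+01 -2.00e-01]
cap1 77 [ 551.9 -350. ] [24.5 23.8] 39.5 [ 550.5 -348.7  120.4]
cap2 77 [ 437.4 -339.1] [24.1 23.8] 67.9 [ 437.6 -338.6  120.1]
body1 323 [ 551.6 -349.4] [46.4 44.9] 79.5 [ 547.3 -343.1   88.3]
body2 320 [ 437.4 -339. ] [45.  44.4] 83.0 [ 435.1 -332.4   88.4]
packA 541 [642.6 100.4] [53.6 88.1] 84.7 [640.7 100.1  38.6]
packB 582 [439.7 110.3] [87.9 53.9] 8.8 [439.3 109.2  38.3]
yel 586 [384.9 229.4] [54.  88.3] 15.2 [384.8 228.7  38.2]
board 240 [ 529.7 -126.2] [  6.8 291.7] 89.4 [ 507.6 -125.8   74.9]
bars 324 [529.9 -64.5] [ 74.4 291.4] 89.2 [525.3 -91.6  41.6]
bar1 98 [529.3 -31.5] [  8.5 289.3] 89.6 [522.6 -32.4  43.5]
base 2434 [543.8 -60.6] [112.6 339.7] 89.8 [534.  -65.9   8.3]
cab 5688 [716.2 367.5] [253.4 187.8] 88.7 [713.3 365.8  99.6]
front 497 [575.5 369.2] [244.   34.4] 89.8 [568.5 367.4  86.4]
handle 268 [540.6 360.4] [146.   40.6] 89.7 [527.3 363.7  65. ]
basket 598 [800.1 -18.7] [178.2 130. ] 82.6 [803.9 -20.   77.6]
tape 597 [ 744.9 -169.1] [149.   78.8] 75.8 [ 731.3 -192.5   83.7]
```

View pics/crop.png

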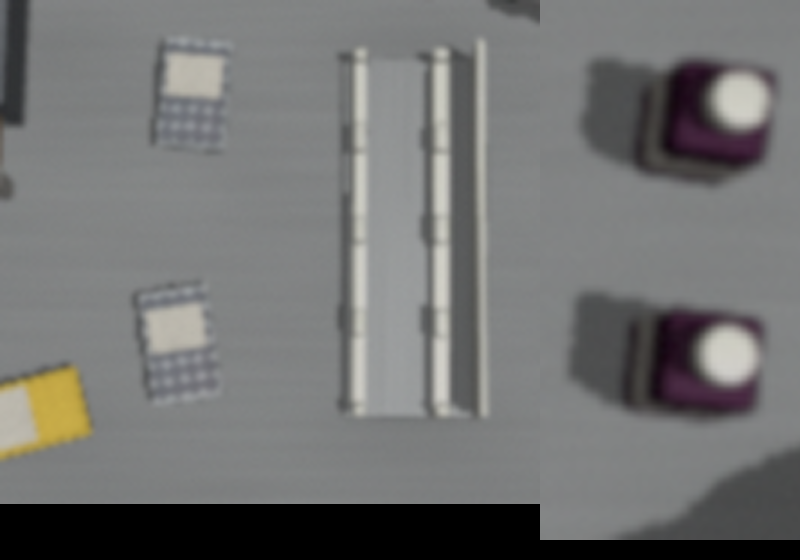

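```bash
cat >> h.py <<'E'
from scipy.spatial.transform import Rotation as Ro
def down(closing):  # tool-down rpy, fingers close along heading `closing` (rad, world)
    z=np.array([0,0,-1.]);y=np.array([np.cos(closing),np.sin(closing),0]);return rpy(np.cross(y,z),y,z)
def rpy(x,y,z): return Ro.from_matrix(np.stack([x,y,z],1)).as_euler("xyz")
E
python3 - <<'E'
from h import *
f=np.load("pics/top0.npz");W=cloud(f["p"],f["d"],f).reshape(-1,3)
def sel(x0,x1,y0,y1,z0,z1): 
    s=W[np.all((W>[x0,y0,z0])&(W<[x1,y1,z1]),1)];return s
s=sel(.5,.56,.33,.40,.055,.075);print("bar",len(s),np.median(s,0),s[:,0].min(),s[:,0].max())
for y0 in (.31,.36,.40): s=sel(.5,.56,y0,y0+.02,.055,.075);print(" bar@",y0,np.median(s,0)[:2])
s=sel(.5,.6,.2,.52,.08,.095);print("panel",s.min(0),s.max(0)); 
s=sel(.56,.9,.2,.52,.095,.105);print("cab",s.min(0),s.max(0))
for y0 in (.26,.45): t=s[(s[:,1]>y0)&(s[:,1]<y0+.03)];print(" cab front",y0,np.percentile(t[:,0],[0,1]))
s=sel(.3,.8,-.14,-.11,.068,.08);print("board fit y=a x+b",np.polyfit(s[:,0],s[:,1],1),s[:,0].min(),s[:,0].max())
s=sel(.2,.6,-.8,-.39,.02,.15);print("tray",s.min(0),s.max(0),np.percentile(s[:,2],95))
# IK for bottles
for nm,(bx,by,yaw) in dict(b1=(.5517,-.3497,-10.5),b2=(.4374,-.339,-7)).items():
  for k in range(4):
   for e in (15,25,30):
    for fl in (1,-1):
      a=np.radians(yaw+90*k); h=np.array([np.cos(a),np.sin(a),0]); E=np.radians(e) # approach heading h
      z=np.cos(E)*h-np.sin(E)*np.array([0,0,1]); y=fl*np.array([-np.sin(a),np.cos(a),0]); Rp=np.stack([np.cross(y,z),y,z],1)
      g=np.array([bx,by,.044]); Bp=np.stack([np.cross(-h,[0,0,1]),-h,[0,0,1]],1) # cols third,n,bz
      Bq=np.stack([[-1,0,0],[0,0,1],[0,1,0]],1); Rq=Bq@Bp.T@Rp
      r=[]
      for R,P in((Rp,g),(Rp,g+[0,0,.12]),(Rp,g-.1*z),(Rq,np.array([.567,-.067,.052])),(Rq,np.array([.567,-.067,.15])),(Rq,np.array([.4187,-.067,.052]))):
        q=robot.solve_ik(P+.019*R[:,2],Ro.from_matrix(R).as_euler("xyz")); r.append(0 if q is None else 1)
      print(nm,"head",round(yaw+90*k),"e",e,fl,np.linalg.det(Bq).round(),r)
E
```

```text
bar 101 [0.52582521 0.36435835 0.0662857 ] 0.5202125910136559 0.5595244546870354
 bar@ 0.31 [0.5324571  0.31886211]
 bar@ 0.36 [0.52509971 0.37043055]
 bar@ 0.4 [0.52869759 0.41543509]
panel [0.55800358 0.24722685 0.08003434] [0.59809859 0.4912172  0.09346975]
cab [0.62067195 0.24030207 0.09500247] [0.8111833  0.49426238 0.10499808]
 cab front 0.26 [0.62092063 0.62338979]
 cab front 0.45 [0.62435411 0.62657565]
board fit y=a x+b [-0.01128506 -0.11990898] 0.3838712274012305 0.6755533409545441
tray [ 0.27985052 -0.7703255   0.0200421 ] [ 0.5999923  -0.47110043  0.08612518] 0.07114263142791775
b1 head -10 e 15 1 1.0 [1, 1, 1, 1, 1, 1]
b1 head -10 e 15 -1 1.0 [1, 1, 1, 1, 1, 1]
b1 head -10 e 25 1 1.0 [1, 1, 0, 1, 1, 1]
b1 head -10 e 25 -1 1.0 [1, 1, 0, 1, 1, 1]
b1 head -10 e 30 1 1.0 [1, 1, 0, 1, 1, 1]
b1 head -10 e 30 -1 1.0 [1, 1, 0, 1, 1, 1]
b1 head 80 e 15 1 1.0 [1, 1, 0, 1, 1, 1]
b1 head 80 e 15 -1 1.0 [1, 1, 0, 1, 1, 1]
b1 head 80 e 25 1 1.0 [1, 1, 1, 1, 1, 1]
b1 head 80 e 25 -1 1.0 [1, 1, 1, 1, 1, 1]
b1 head 80 e 30 1 1.0 [1, 1, 1, 1, 1, 1]
b1 head 80 e 30 -1 1.0 [1, 1, 1, 1, 1, 1
[... 819 characters left out ...]
1 1.0 [1, 1, 0, 1, 1, 1]
b2 head 83 e 25 1 1.0 [1, 1, 1, 1, 1, 1]
b2 head 83 e 25 -1 1.0 [1, 1, 1, 1, 1, 1]
b2 head 83 e 30 1 1.0 [1, 1, 1, 1, 1, 1]
b2 head 83 e 30 -1 1.0 [1, 1, 1, 1, 1, 1]
b2 head 173 e 15 1 1.0 [0, 0, 0, 1, 1, 1]
b2 head 173 e 15 -1 1.0 [0, 0, 0, 1, 1, 1]
b2 head 173 e 25 1 1.0 [0, 0, 0, 1, 1, 1]
b2 head 173 e 25 -1 1.0 [0, 0, 0, 1, 1, 1]
b2 head 173 e 30 1 1.0 [1, 0, 0, 1, 1, 1]
b2 head 173 e 30 -1 1.0 [1, 0, 0, 1, 1, 1]
b2 head 263 e 15 1 1.0 [1, 1, 1, 1, 1, 1]
b2 head 263 e 15 -1 1.0 [1, 1, 1, 1, 1, 1]
b2 head 263 e 25 1 1.0 [1, 1, 1, 1, 1, 1]
b2 head 263 e 25 -1 1.0 [1, 1, 1, 1, 1, 1]
b2 head 263 e 30 1 1.0 [1, 1, 1, 1, 1, 1]
b2 head 263 e 30 -1 1.0 [1, 1, 1, 1, 1, 1]
```

```bash
python3 - <<'E'
from h import *
r=robot
r.gripper_close(10)
yaw=-.018; o=down(np.pi/2+yaw)
p=r.current_position(); r.movel([p[0],p[1],.35],v=.3)
r.move_pose([.546,.364,.25],o); print(r.current_position(),r.current_tool_rot(),r.current_q().round(2) if hasattr(r.current_q(),'round') else r.current_q())
print(r.movel([.546,.364,.047],v=.12,threshold=8),r.current_position())
print(r.movel([.546-.112,.364+.112*.018,.047],v=.06,threshold=15),r.current_position(),r.current_ft_force())
x,y,z=r.current_position(); r.movel([x+.004,y,z],v=.05); r.movel([x+.004,y,.25],v=.2)
r.open_gripper()
r.move_pose([.44,-.1,.35],o)
p,W,c=shot("top");np.savez("pics/t1.npz",p=p,W=W);cv2.imwrite("pics/t1.png",cv2.resize(p[100:320,80:400,::-1],None,fx=2.4,fy=2.4))
print(r.current_t())
W=W.reshape(-1,3)
def sel(x0,x1,y0,y1,z0,z1): return W[np.all((W>[x0,y0,z0])&(W<[x1,y1,z1]),1)]
s=sel(.4,.46,.33,.40,.055,.075);print("bar",len(s),np.median(s,0),s.min(0))
s=sel(.45,.53,.2,.52,.08,.095);print("panel",s.min(0),s.max(0),np.median(s,0))
for a in((.55,.75,.02,.18,.03,.055),(.36,.52,.05,.17,.03,.055)):
    s=sel(*a);q=cv2.minAreaRect((s[:,:2]*1000).astype(np.float32));print("pack",q)
E
```

```text
[0.54660104 0.36321668 0.24992338] [-3.14115919e+00  2.00369074e-04  3.12212660e+00] [-0.06  0.7  -0.98  1.43  0.58  1.32  0.48]
False [0.54637324 0.36435447 0.04772628]
False [0.43433223 0.36596776 0.04697795] [-0.57893559 -0.23653501 -0.13116181]
13.9333
  return _methods._mean(a, axis=axis, dtype=dtype,
  ret = um.true_divide(
Traceback (most recent call last):
ValueError: zero-size array to reduction operation minimum which has no identity
```

View pics/t1.png

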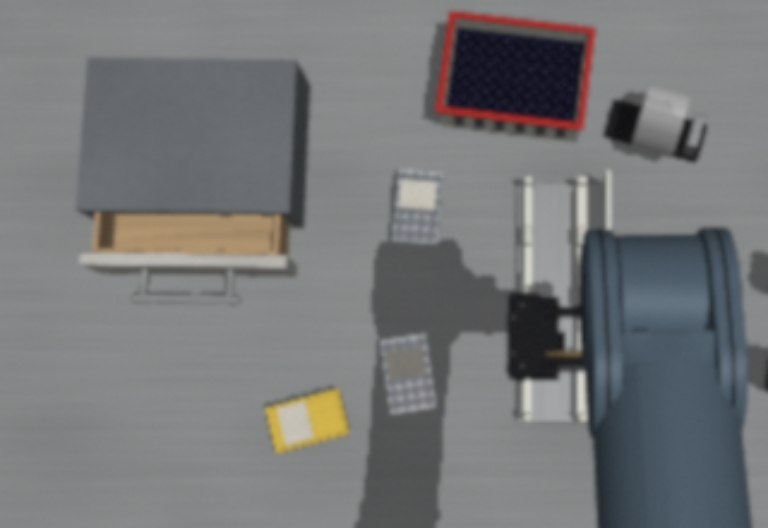

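The drawer did not move: the panel is still at about (185,262) in the crop and the handle at (187,297). I'll check the numbers and repeat the approach with pictures.

```bash
python3 - <<'E'
from h import *
r=robot
W=np.load("pics/t1.npz")["W"]
for u in (152,158,164): print(u,[tuple((W[v,u]*1000).round().astype(int)) for v in range(203,228)])
r.gripper_close(10); print("w",r.current_gripper_width(),r.current_position())
o=down(np.pi/2-.018)
r.move_pose([.546,.364,.25],o); r.movel([.546,.364,.12],v=.15)
p,_,_=shot("scene");t,_,_=shot("top")
a=cv2.resize(p[120:220,310:450,::-1],None,fx=4,fy=4);b=cv2.resize(t[110:250,100:260,::-1],None,fx=1.5,fy=1.5)
cv2.imwrite("pics/s2.png",np.hstack([a,np.vstack([b,np.zeros((190,240,3),np.uint8)])]))
E
```

```text
152 [(np.int64(595), np.int64(402), np.int64(17)), (np.int64(581), np.int64(382), np.int64(84)), (np.int64(579), np.int64(385), np.int64(75)), (np.int64(575), np.int64(382), np.int64(83)), (np.int64(572), np.int64(381), np.int64(86)), (np.int64(568), np.int64(380), np.int64(90)), (np.int64(566), np.int64(381), np.int64(85)), (np.int64(564), np.int64(381), np.int64(86)), (np.int64(561), np.int64(382), np.int64(81)), (np.int64(562), np.int64(388), np.int64(60)), (np.int64(562), np.int64(394), np.int64(39)), (np.int64(561), np.int64(398), np.int64(25)), (np.int64(562), np.int64(405), np.int64(-1)), (np.int64(559), np.int64(405), np.int64(-2)), (np.int64(556), np.int64(405), np.int64(-3)), (np.int64(553), np.int64(405), np.int64(-1)), (np.int64(550), np.int64(404), np.int64(0)), (np.int64(547), np.int64(405), np.int64(-3)), (np.int64(545), np.int64(406), np.int64(-7)), (np.int64(541), np.int64(404), np.int64(0)), (np.int64(529), np.int64(385), np.int64(67)), (np.int64(527), np.int64(385), np.int64(66)), (np.int64(524), np.int64(384), np.int64(67)), (np.int64(521), np.int64(385), np.int64
[... 1826 characters left out ...]
, np.int64(369), np.int64(0)), (np.int64(559), np.int64(369), np.int64(0)), (np.int64(556), np.int64(369), np.int64(0)), (np.int64(553), np.int64(369), np.int64(-2)), (np.int64(550), np.int64(369), np.int64(-1)), (np.int64(546), np.int64(368), np.int64(3)), (np.int64(543), np.int64(367), np.int64(4)), (np.int64(542), np.int64(370), np.int64(-6)), (np.int64(530), np.int64(351), np.int64(65)), (np.int64(527), np.int64(351), np.int64(63)), (np.int64(524), np.int64(352), np.int64(60)), (np.int64(521), np.int64(351), np.int64(64)), (np.int64(527), np.int64(369), np.int64(-7))]
w 0.0002560235476439174 [ 0.44000362 -0.10001515  0.3499991 ]<stdin>:4: RuntimeWarning: invalid value encountered in cast
```

View pics/s2.png

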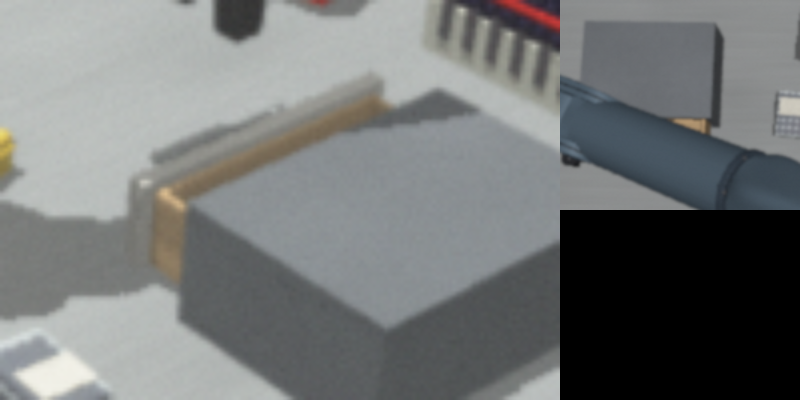

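```bash
python3 - <<'E'
from h import *
r=robot
print(r.current_position(),r.current_q())
p,W,c=shot("scene")
X=c["R"]@np.array([.546,.364,.12])+c["t"];print("proj",(c["camera_matrix"]@X/X[2])[:2])
for v in range(80,132,5): print(v,[tuple((np.nan_to_num(W[v,u])*1000).round().astype(int).tolist()) for u in range(362,380,5)])
cv2.imwrite("pics/s3.png",cv2.resize(p[:230,230:470,::-1],None,fx=2.6,fy=2.6))
E
```

```text
[0.54654409 0.36462929 0.12127304] [-0.07548803  0.83681549 -0.93398138  1.54493744  0.72073935  1.13110931
  0.38494811]
proj [366.7578719  139.33370054]
80 [(539, 332, 309), (563, 326, 319), (569, 339, 317), (584, 341, 322)]
85 [(549, 324, 301), (567, 324, 307), (581, 327, 311), (575, 353, 302)]
90 [(549, 325, 286), (564, 328, 291), (567, 344, 287), (563, 368, 279)]
95 [(550, 326, 272), (566, 328, 277), (565, 348, 271), (569, 364, 267)]
100 [(559, 318, 263), (566, 330, 262), (568, 347, 258), (0, 0, 0)]
105 [(568, 310, 254), (564, 334, 245), (572, 344, 245), (580, 356, 245)]
110 [(567, 313, 238), (573, 325, 237), (581, 336, 236), (580, 358, 229)]
115 [(266, 629, -1), (553, 349, 206), (557, 365, 202), (324, 643, 17)]
120 [(298, 597, 2), (552, 351, 190), (558, 365, 187), (333, 636, 4)]
125 [(317, 579, -3), (555, 351, 175), (555, 371, 168), (358, 611, 3)]
130 [(348, 549, 1), (358, 563, 0), (371, 574, 2), (385, 583, 5)]
```

View pics/s3.png

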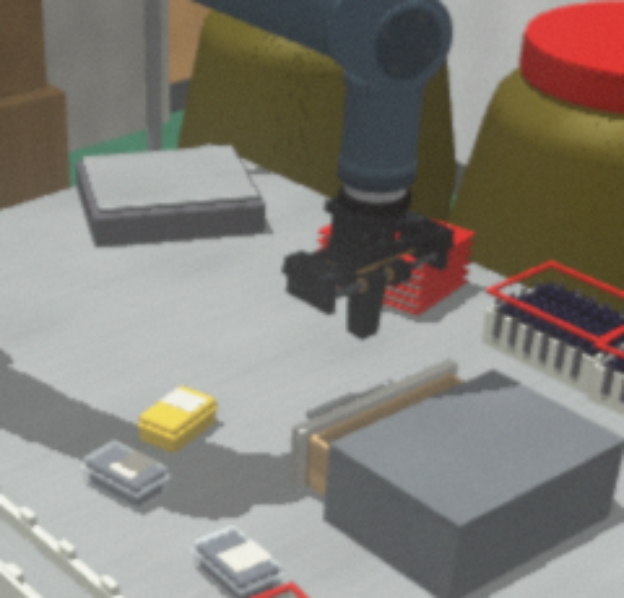

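The closed fingertips at crop (362,335) read z≈0.165, while the reported TCP is 0.121. I'll check the same thing with the gripper open, then with a gentle table touch.

```bash
python3 - <<'E'
from h import *
r=robot; o=down(np.pi/2-.018)
r.movel([.44,.364,.2],v=.2)
out=[]
for k in (0,1):
    if k: r.open_gripper()
    p,W,c=shot("scene"); P=r.current_position()
    m=np.all((W>P-[.1,.12,.12])&(W<P+[.1,.12,.2]),-1)&(W[...,2]>.1)
    print(k,P,r.current_gripper_width(),"lowest z",np.sort(W[m][:,2])[:12].round(3))
    X=c["R"]@P+c["t"];u=(c["camera_matrix"]@X/X[2])[:2].astype(int); q=p[:,:,::-1].copy();cv2.circle(q,tuple(u.tolist()),2,(0,0,255),-1)
    out.append(cv2.resize(q[u[1]-75:u[1]+40,u[0]-65:u[0]+65],None,fx=3,fy=3))
cv2.imwrite("pics/s4.png",np.hstack(out))
r.gripper_close(10)
r.movel([.42,.31,.08],v=.15)
print(r.movel([.42,.31,-.03],v=.03,threshold=5),r.current_position(),r.current_ft_force())
r.movel([.42,.31,.2],v=.2); print(r.current_t())
E
```

```text
0 [0.44109704 0.36313894 0.19911963] 0.0005679958865003685 lowest z [0.236 0.237 0.238 0.238 0.238 0.238 0.239 0.239 0.239 0.239 0.239 0.24 ]
1 [0.43998537 0.3640048  0.20001311] 0.08817722642595449 lowest z [0.234 0.234 0.236 0.236 0.236 0.236 0.237 0.238 0.238 0.238 0.239 0.239]
False [ 0.42002335  0.31002311 -0.02994873] [-0.19888881  0.23602116 -0.2948221 ]
27.8667
```

View pics/s4.png

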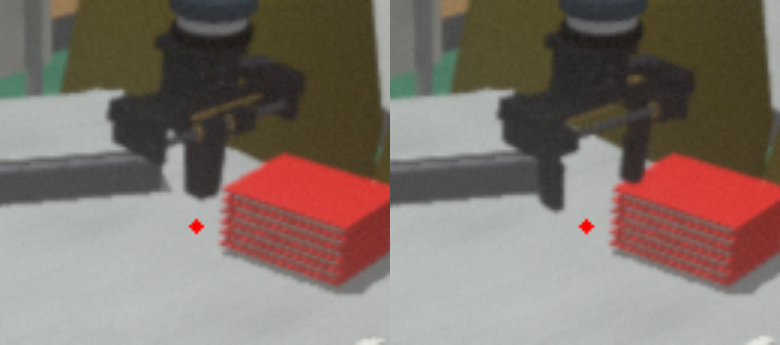

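```bash
python3 - <<'E'
from h import *
r=robot
r.movel([.42,.31,-.02],v=.2)
print(r.movel([.42,.31,-.06],v=.02,threshold=4),r.current_position(),r.current_ft_force())
r.movel([.42,.31,.15],v=.2)
# lateral check: finger centroid, tool at two yaws 180 apart, from scene depth
for s in (0,1):
    a=np.pi/2-.018+s*np.pi
    try: r.move_pose([.42,.31,.2],down(a))
    except Exception as e: print(e);continue
    p,W,c=shot("scene");P=r.current_position()
    m=np.all((W>P-[.05,.05,0])&(W<P+[.05,.05,.06]),-1)&(W[...,2]>.225)
    S=W[m];print(s,P,r.current_q()[6],len(S),(np.percentile(S,[5,50,95],axis=0)-P).round(4).tolist())
print(r.current_t())
E
```

```text
True [ 0.41991973  0.30994777 -0.03532084] [-0.15676249 -1.69373499  7.24211204]
0 [0.41975683 0.30948079 0.19906214] 0.34515459018825195 80 [[-0.0059, -0.0137, 0.0395], [0.0099, -0.0063, 0.0496], [0.0145, 0.0144, 0.0593]]
1 [0.41959721 0.30966335 0.19916866] 0.3454471950375468 90 [[-0.0063, -0.016, 0.038], [0.0091, -0.0046, 0.0492], [0.0147, 0.0124, 0.0588]]
31.8333
```

The reported TCP lies about 35 mm beyond the real fingertips along the tool axis: table contact came at -0.035, and the depth images agree. I'll put this correction into the helpers and try the drawer again.

```bash
cat >> h.py <<'E'
L=.035  # reported TCP lies this far beyond the true fingertips, along the tool axis
def mat(o): return Ro.from_euler("xyz",o).as_matrix()
def tip(): return np.array(robot.current_position())-L*mat(robot.current_tool_rot())[:,2]
def jmove(p,o): robot.move_pose(list(np.array(p)+L*mat(o)[:,2]),list(o))
def lmove(p,o=None,v=.15,threshold=None):
    R=mat(robot.current_tool_rot() if o is None else o)
    return robot.movel(list(np.array(p)+L*R[:,2]),None if o is None else list(o),v=v,threshold=threshold)
def sel(W,x0,x1,y0,y1,z0,z1):
    W=W.reshape(-1,3);return W[np.all((W>[x0,y0,z0])&(W<[x1,y1,z1]),1)]
def pack(W,*a):
    s=sel(W,*a,.03,.055);(c,(w,h),g)=cv2.minAreaRect((s[:,:2]).astype(np.float32)*1000)
    return len(s),np.array(c)/1000,(w,h),(g if w>h else g-90)   # angle of long axis, deg
E
python3 - <<'E'
from h import *
r=robot
yaw=-.018; o=down(np.pi/2+yaw)
jmove([.546,.364,.16],o)
print(lmove([.546,.364,.046],v=.12,threshold=8),tip())
print(lmove([.546-.112,.364+.112*.018,.046],v=.06,threshold=15),tip(),r.current_ft_force())
x,y,z=tip(); lmove([x+.004,y,z],v=.05); lmove([x+.004,y,.16],v=.2)
r.open_gripper()
jmove([.45,-.25,.3],o)
p,W,c=shot("top");np.savez("pics/t2.npz",p=p,W=W);cv2.imwrite("pics/t2.png",cv2.resize(p[100:320,80:400,::-1],None,fx=2.4,fy=2.4))
print(r.current_t())
s=sel(W,.40,.46,.33,.40,.055,.075);print("bar",len(s),np.median(s,0) if len(s) else 0)
s=sel(W,.45,.6,.2,.52,.075,.095);print("panel",s.min(0),s.max(0),np.median(s,0))
s=sel(W,.45,.62,.2,.52,.01,.035);print("floor",np.percentile(s,[1,50,99],axis=0).round(3).tolist())
print(pack(W,.55,.75,.02,.18),pack(W,.36,.52,.04,.17))
E
```

```text
False [0.54639637 0.36454773 0.04686099]
True [0.45637543 0.36567246 0.04625874] [ 2.36305143 -0.15121178  1.73845453]
39.575
bar 96 [0.43936437 0.36577974 0.06595252]
panel [0.47348784 0.24949841 0.07500137] [0.5995879  0.49264522 0.09493149] [0.48551897 0.36496583 0.08465909]
floor [[0.476, 0.26, 0.014], [0.559, 0.375, 0.022], [0.618, 0.475, 0.032]]
(578, array([0.67833331, 0.08622667]), (72.23834991455078, 171.39398193359375), -21.86249542236328) (578, array([0.43947275, 0.11032468]), (88.82023620605469, 53.67744445800781), 8.745039939880371)
```

View pics/t2.png

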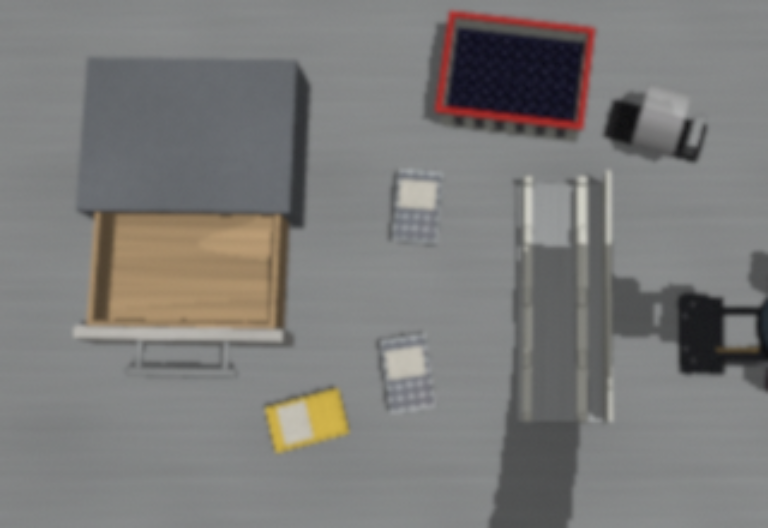

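```bash
cat >> h.py <<'E'
def pick_pack(win):
    p,W,c=shot("top");n,cc,wh,g=pack(W,*win);print("pack",n,cc,np.round(wh),round(g,1))
    assert abs(max(wh)-89)<7 and abs(min(wh)-55)<6
    o=down(np.radians(g+90)); jmove([*cc,.14],o); lmove([*cc,.012],v=.15,threshold=10)
    print("tip",tip(),"tried"); robot.gripper_close(25); lmove([*cc,.15],v=.15); print("w",robot.current_gripper_width(),robot.current_finger_force())
def place_pack(x,y):
    o=down(np.pi/2-.018); jmove([x,y,.18],o); print("w",robot.current_gripper_width(),robot.current_tool_rot())
    print(lmove([x,y,.075],v=.15,threshold=10),lmove([x,y,.030],v=.04,threshold=4),"tip",tip(),"w",robot.current_gripper_width())
    robot.open_gripper(); lmove([x,y,.17],v=.15)
E
python3 - <<'E'
from h import *
r=robot
pick_pack((.36,.52,.04,.17)); place_pack(.546,.405)
r.gripper_close(10)
y0=.405-.028-.0175-.007
lmove([.546,y0,.15],v=.2); print(lmove([.546,y0,.036],v=.12,threshold=8))
print(lmove([.546,.388,.036],v=.05,threshold=10),tip()); x,y,z=tip()
lmove([x,y-.004,z],v=.1); lmove([x,y-.004,.17],v=.2); r.open_gripper()
jmove([.5,.1,.25],down(np.pi/2)); 
p,W,c=shot("top");cv2.imwrite("pics/t3.png",cv2.resize(p[140:270,90:300,::-1],None,fx=3,fy=3))
s=sel(W,.48,.63,.25,.475,.05,.07);q=cv2.minAreaRect((s[:,:2]*1000).astype(np.float32));print(q,np.median(s[:,2]),r.current_t())
E
```

```text
pack 583 [0.43941293 0.1103279 ] [89. 54.] 9.1
tip [0.4399068  0.11038465 0.01251447] tried
w 0.05573207020736339 24.999996260739863
w 0.05562666375975029 [-3.13960990e+00 -2.12823076e-04  3.12239029e+00]
False True tip [0.54578897 0.40477179 0.03413913] w 0.05574500561206221
False
False [0.54594733 0.38796236 0.03581113]
((558.1103515625, 362.31646728515625), (228.7460174560547, 135.43356323242188), 88.098876953125) 0.059588743865123694 55.7
```

View pics/t3.png

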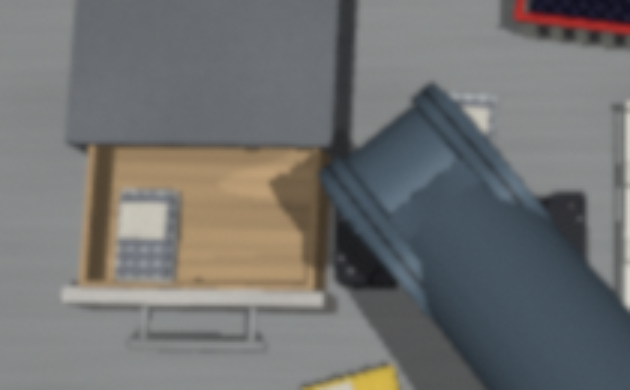

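The first pack lies flat in the drawer at (148,235), label up and near the left wall. Next is the second pack, then shutting the drawer.

```bash
python3 - <<'E'
from h import *
r=robot
jmove([.45,-.25,.3],down(np.pi/2))
pick_pack((.55,.71,.02,.18)); place_pack(.546,.324)
jmove([.45,-.1,.3],down(np.pi/2))
p,W,c=shot("top");cv2.imwrite("pics/t4.png",cv2.resize(p[140:270,90:300,::-1],None,fx=3,fy=3))
s=sel(W,.50,.615,.265,.46,.054,.07);print(np.percentile(s,[1,50,99],axis=0).round(3).tolist(),r.current_t())
E
```

```text
pack 541 [0.64145258 0.12668054] [54. 88.] -5.4
tip [0.64225362 0.12706195 0.01306531] tried
w 0.05575612000136521 24.99877997674048
w 0.055431787609235 [-3.13919102e+00  2.31550541e-04  3.12082984e+00]
False True tip [0.54585728 0.32374744 0.03421807] w 0.05596956073039982
[[0.502, 0.293, 0.055], [0.544, 0.345, 0.06], [0.588, 0.454, 0.068]] 67.475
```

View pics/t4.png

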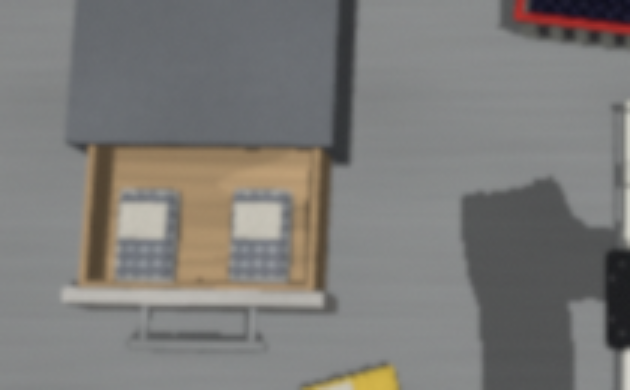

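```bash
python3 - <<'E'
from h import *
r=robot
r.gripper_close(10); o=down(np.pi/2-.018)
jmove([.415,.366,.16],o); print(lmove([.415,.366,.052],v=.12,threshold=8))
print(lmove([.549,.3637,.052],v=.05,threshold=20),tip())
print(lmove([.572,.3633,.052],v=.015,threshold=12),tip(),r.current_ft_force())
x,y,z=tip(); lmove([x-.03,y,z],v=.08); lmove([x-.03,y,.16],v=.2); r.open_gripper()
jmove([.45,-.1,.3],o)
p,W,c=shot("top");cv2.imwrite("pics/t5.png",cv2.resize(p[100:320,80:440,::-1],None,fx=2.2,fy=2.2))
s=sel(W,.5,.62,.33,.40,.055,.075);print("bar",np.median(s,0),r.current_t())
s=sel(W,.5,.62,.27,.45,.080,.092);print("panel",s.min(0),s.max(0))
E
```

```text
False
False [0.54898585 0.36360356 0.05194373]
True [0.5577959  0.3632983  0.05135626] [-0.31733527 -0.87588223 -0.65814596]
bar [0.57514424 0.36754771 0.06552298] 79.65
panel [0.60621116 0.27002422 0.08010206] [0.61999599 0.44948552 0.09167395]
```

View pics/t5.png

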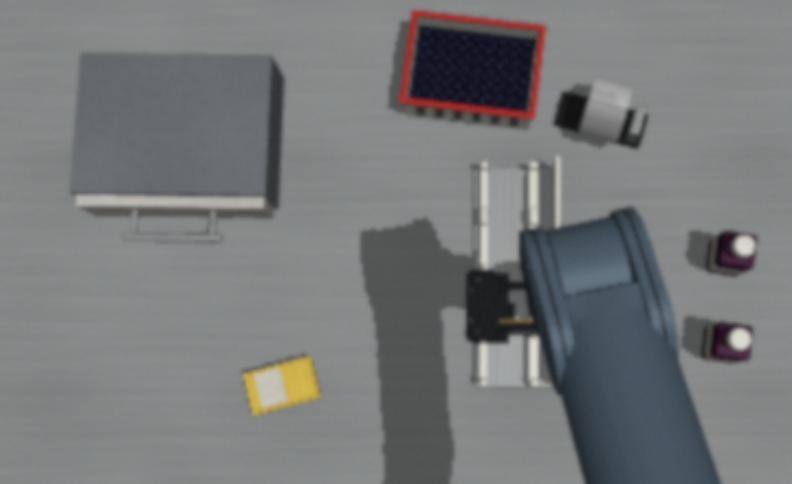

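Drawer shut: the front is flush at (172,200) and the handle is at x≈0.575. Next is a dry run of the bottle poses, to see whether IK flips them by half a turn.

```bash
cat >> h.py <<'E'
E_=np.radians(27); GH=.046
def bpose(yaw,fl):  # pick / place rotations, yaw = approach heading (rad)
    h=np.array([np.cos(yaw),np.sin(yaw),0]);up=np.array([0,0,1.])
    z=np.cos(E_)*h-np.sin(E_)*up;y=fl*np.array([-h[1],h[0],0]);Rp=np.stack([np.cross(y,z),y,z],1)
    Bp=np.stack([np.cross(-h,up),-h,up],1);cx=np.array([.0113,1,0]);cx/=np.linalg.norm(cx)
    Bq=np.stack([np.cross(up,cx),up,cx],1);return Rp,Bq@Bp.T@Rp
def eul(R): return Ro.from_matrix(R).as_euler("xyz")
def notch(k): # grasp point for a bottle lying in notch k
    y=-.111+.074*(k-1);return np.array([.5304,-.0669,.052])+y*np.array([-1,.0113,0])+(GH-.044)*np.array([.0113,1,0])
E
python3 - <<'E'
from h import *
r=robot
p,W,c=shot("top")
for w in((.49,.62,-.40,-.30),(.38,.49,-.40,-.29)):
    s=sel(W,*w,.112,.13);b=sel(W,*w,.05,.13);print(len(s),cv2.minAreaRect((s[:,:2]*1000).astype(np.float32))[0],cv2.minAreaRect((b[:,:2]*1000).astype(np.float32)))
def ang(R): return np.degrees(Ro.from_matrix(R.T@mat(r.current_tool_rot())).magnitude()).round(1)
for fl in (1,-1):
    Rp,Rq=bpose(np.radians(259.5),fl)
    print(fl,"pick q",np.round(r.solve_ik(np.array([.5517,-.3497,.25])+(.019+L)*Rp[:,2],eul(Rp)),2),"place q",np.round(r.solve_ik(notch(1)+[0,0,.12]+(.019+L)*Rq[:,2],eul(Rq)),2))
jmove(notch(1)+[0,0,.2]+.019*Rq[:,2],eul(Rq)); print("at place, err",ang(Rq),r.current_q())
Rp,_=bpose(np.radians(259.5),1); print("pick fl1 q",np.round(r.solve_ik(np.array([.5517,-.3497,.25])+(.019+L)*Rp[:,2],eul(Rp)),2))
print(r.current_t())
E
```

```text
77 (551.538818359375, -350.0230712890625) ((551.7747192382812, -349.1311340332031), (43.771392822265625, 45.16396713256836), 80.98057556152344)
75 (437.1658020019531, -338.9572448730469) ((437.1507263183594, -338.6296691894531), (45.45228958129883, 44.014198303222656), 81.72319793701172)
1 pick q [ 0.5   0.8  -0.64  1.73  1.44  1.64 -0.92] place q [ 0.45  0.93 -1.04  1.59  1.19  1.49  2.26]
-1 pick q [ 0.6   0.85 -0.79  1.73  1.51  1.73  2.22] place q [ 0.13  0.72 -0.46  1.61  0.83  1.18 -0.72]
at place, err 0.0 [ 0.18405387  0.6351151  -0.54779503  1.5551643   0.7959012   1.30663479
 -0.63768002]
pick fl1 q [ 0.21  0.71 -0.21  1.75  1.26  1.39 -0.89]
81.425
```

```bash
cat >> h.py <<'E'
def getb(x,y,yaw,k):
    r=robot;Rp,Rq=bpose(np.radians(yaw-90),1);zp=Rp[:,2];g=np.array([x,y,GH])+.019*zp
    jmove(g-.11*zp+[0,0,.08],eul(Rp)); lmove(g-.09*zp,v=.2)
    print("hit",lmove(g,v=.1,threshold=8),tip()-.019*zp)
    r.gripper_close(35); print("w",r.current_gripper_width(),r.current_finger_force())
    lmove(g+[0,0,.2],v=.15); print("w",r.current_gripper_width())
    q=notch(k)+.019*Rq[:,2]; jmove(q+[0,0,.16],eul(Rq)); lmove(q+[0,0,.07],v=.15)
    print("w",r.current_gripper_width(),"rot err",np.degrees(Ro.from_matrix(Rq.T@mat(r.current_tool_rot())).magnitude()).round(2),r.current_t())
    p,W,c=shot("scene"); cv2.imwrite(f"pics/pre{k}.png",cv2.resize(p[150:320,160:360,::-1],None,fx=3,fy=3))
def setb(k,yaw):
    r=robot;_,Rq=bpose(np.radians(yaw-90),1);q=notch(k)+.019*Rq[:,2]
    print("hit",lmove(q+[0,0,.012],v=.1,threshold=8),lmove(q-[0,0,.004],v=.03,threshold=4),tip()-q,r.current_gripper_width())
    r.open_gripper(); lmove(q+.10*np.array([0,.2,1]),v=.15); print(r.current_t())
E
python3 - <<'E'
from h import *
getb(.5517,-.3497,-9.7,1)
E
```

```text
hit False [ 0.55232193 -0.34886749  0.04597169]
w 0.043655278086062795 35.00003032386303
w 0.043554889037174443
w 0.04365456031292854 rot err 0.05 89.6
```

View pics/pre1.png

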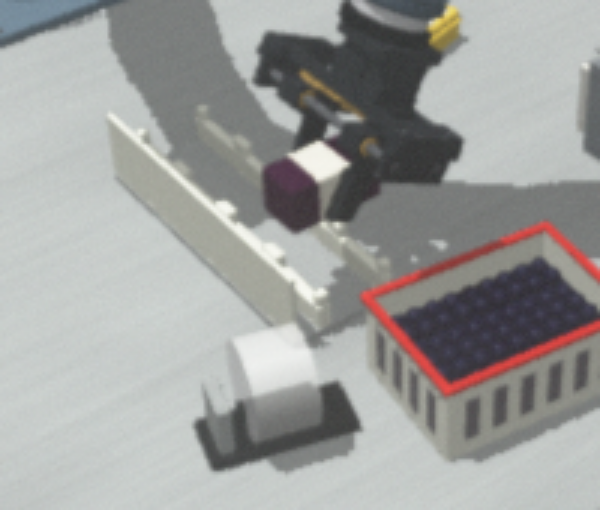

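The bottle is horizontal above notch 1 at (320,185), base towards the stop board. I'll lower it, then fetch bottle 2.

```bash
python3 - <<'E'
from h import *
setb(1,-9.7)
jmove([.45,-.2,.3],down(0))
p,W,c=shot("top"); s=sel(W,.60,.69,-.13,.03,.055,.1);print("b1",len(s),np.percentile(s,[2,50,98],axis=0).round(3).tolist(),cv2.minAreaRect((s[:,:2]*1000).astype(np.float32)),"notch",notch(1))
getb(.4373,-.3388,-7.7,3)
E
```

```text
hit False True [-0.00014932 -0.000186   -0.00316132] 0.04368777761486625
92.5333
b1 672 [[0.613, -0.129, 0.057], [0.639, -0.071, 0.073], [0.663, -0.0, 0.08]] ((638.7119140625, -62.651275634765625), (133.01438903808594, 74.97386932373047), 89.01883697509766) notch [ 0.6414226 -0.0661543  0.052    ]
hit False [ 0.4377579  -0.3381113   0.04602746]
w 0.04392029063712558 34.98697576811537
w 0.043867083497394106
w 0.0438177878925552 rot err 0.05 103.0
```

View pics/pre3.png

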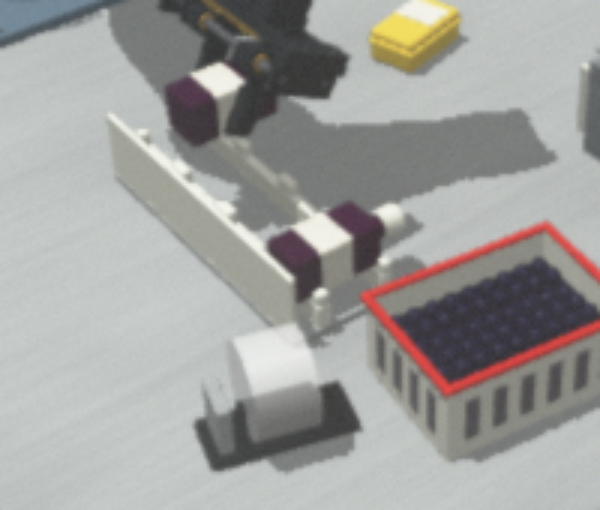

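Bottle 1 lies in notch 1 at (330,245) with its cap at the open end, and bottle 2 is held level above notch 3. I'll lower bottle 2.

```bash
python3 - <<'E'
from h import *
setb(3,-7.7)
jmove([.45,-.3,.35],down(0))
p,W,c=shot("top")
for x in (.6414,.493):
    s=sel(W,x-.018,x+.018,-.10,-.03,.05,.1);print("z body",np.percentile(s[:,2],[5,50,95]).round(4),"tilt",np.polyfit(s[:,1],s[:,2],1)[0].round(3))
    s=sel(W,x-.04,x+.04,-.12,.03,.05,.1);print(np.percentile(s,[1,99],axis=0).round(3).tolist())
s=sel(W,.5,.62,.33,.40,.055,.075);print("bar",np.median(s,0))
q,_,_=shot("scene")
cv2.imwrite("pics/end.png",np.vstack([cv2.resize(p[70:290,80:480,::-1],(600,330)),cv2.resize(q[120:300,160:500,::-1],(600,270))]))
E
```

```text
hit False True [-1.49334320e-05 -1.33967254e-04 -3.00266042e-03] 0.04348229804414059
105.925
z body [0.0693 0.0743 0.0784] tilt 0.012
[[0.618, -0.115, 0.052], [0.662, 0.003, 0.08]]
z body [0.0697 0.0741 0.0788] tilt -0.011
[[0.471, -0.113, 0.054], [0.514, 0.004, 0.081]]
bar [0.57529062 0.36585607 0.0660814 ]
```

View pics/end.png

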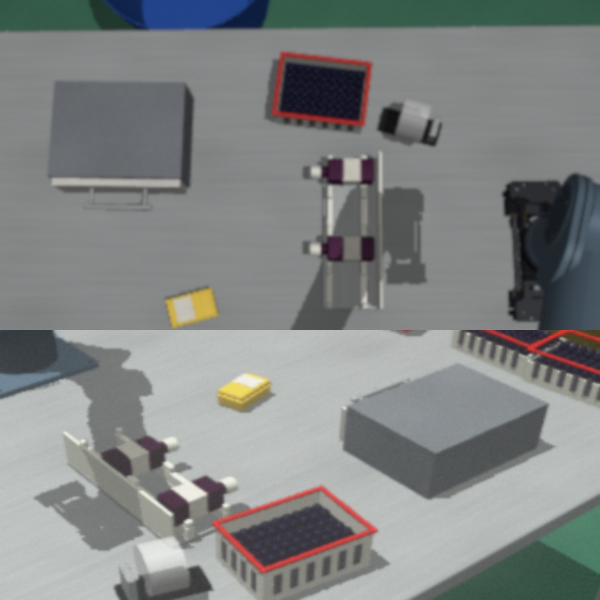

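Both bottles lie level in notches 1 and 3 (top view (350,170) and (350,248)), caps at the open end. The drawer is shut and the bystanders are untouched. Handing in.

```bash
python3 -c "
from workcell import robot
print(robot.sign_off(),robot.current_t())"
```

```text
the job is handed in; nothing more can be done
the job is handed in; nothing more can be done
```

I handed the job in: both berry packs are flat and lid up in the shut drawer, both bottles present lie in cradle notches 1 and 3 with caps at the open end, and the basket, tape dispenser and yellow look-alike were left alone.

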